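Hang the burnisher in the free fork of the rotary tool stand

TASK

Turn the head of the rotary tool stand until its free fork stands in the gate of the guard rail, against the stop. Then take the burnisher out of the wooden block, hang it upright in that fork and press it gently down until its collar snaps home under the two spring catches, and let go. Do not force it, and leave the pliers, the tin and the charcoal block where they are.

Things in the scene. Friction and masses are not known exactly. Their poses are not given: they have to be found in the camera images.
- stand: rotary tool stand, fixed: dark foot 170 mm across, column, turning aluminium head with four flat forks, three with tools (they stay), one free. Origin on the turning axis at bench height; -x points out through the middle of the guard's gate, roughly to the robot. The head is clamped at an UNMEASURED height U: underside of the forks, 97 to 117 mm above the bench; feel for it
- knob_foot (a point): point on the head's turning axis at bench height (fixed). Above it stands the black bar knob that turns the head: 44 mm long, 14 mm thick, its faces from U + 20 to U + 68 mm, on a hub of 45 mm radius with its top at U + 14 mm (U + 20 mm within 14 mm of the axis). The handles of the hung tools, 100 mm from the axis, reach U + 88 mm
- gate (a point): point at bench height, 145 mm out from the axis, middle of the gate: the 90 degree opening in the fixed guard rail, a thin ring of 145 mm radius, 7 mm thick, 88 mm above the bench, that closes the forks elsewhere. A shank can enter the free fork only through the gate, moving along the stand's +x. Desk lamps hang over the bench behind the stand: swing the arm in from the front
- head (a joint): angle of the head, rad: 0 = free fork in the middle of the gate, where a hard stop ends the turn; positive = turned anticlockwise seen from above, so turn it clockwise to 0. The knob's long side lies along the stand's x axis at 0 and turns with the head. Light drag, stays where it is left
- fork_place (a point): point at bench height straight below where the burnisher must hang (fixed, 100 mm from the axis, middle of the gate; axes as the stand's). The fork, 52 mm wide, 8 mm thick, reaches 28 mm farther out; its 11 mm slot is open outward and closed 5.5 mm inward of this point. Lips up to U + 15 mm stand 17 mm before and behind it: carry the collar in above U + 27 mm, then lower it
- seat (a joint): two sprung pads under the collar in the free fork, m: 0 = up (pads at U + 16 mm), 0.0055 = fully down on a solid stop (U + 10.5 mm). The burnisher's weight alone does not push them down. The catches snap over the collar when the pads are 0.004 down and hold it there; on the solid stop, just below, the force climbs steeply
- catch_l (a joint): sprung catch left of the free fork's slot, m: 0 = closed, grows as the collar pushes it aside; top at U + 23 mm; it and its twin on the right close over the collar's top edge when it is home. Pressing past both and the pads takes up to 10 N, which falls off at the snap; a steady 13 N is felt only on the solid stop
- burnisher_mid (a point): centre, half-way up, of the burnisher: upright round hand tool 145 mm long, z axis up through its handle. Pale wooden handle 24 mm in diameter from 13.5 to 65 mm above this point (top at 72.5 mm); brass collar 30 mm across, its underside 12.5 mm below this point, 7 mm thick, with a cone on its lower edge; steel shank 8 mm in diameter running down to 72.5 mm below this point. About 0.11 kg
- block: pale wooden block 60 x 60 x 70 mm tall, fixed, origin in the middle of its underside; the burnisher starts upright in the hole in its top, collar resting on the top, shank 60 mm down in a 12 mm hole
- pliers: flat-nose pliers lying on the bench, 120 mm long; leave alone
- solder_tin: small flat round tin, 44 mm across, 20 mm high; leave alone
- charcoal_2: black charcoal block 44 x 68 x 25 mm; leave alone
Not all that is in view belongs to the job. Leave any red look-alike of the part that bears burnisher_mid alone.

How it is judged (in metres and radians):
On the way, in this order (a step that is already met when the one before it is completed fails the run):
1. the free fork stands in the gate, the burnisher still in its block (value of joint head below 0.06 rad and distance of burnisher_mid from where it was at the start of the episode below 0.02 m), for 0.2 s.
2. the burnisher's collar is pressed home on the sprung seat of the free fork (value of joint seat above 0.0025 m and horizontal distance between burnisher_mid and fork_place below 0.01 m), for 0.2 s.
At the end, for the whole second after the job is handed in: the head is within 0.06 rad of its stop, the burnisher hangs upright (within 0.10 rad) and at rest in the free fork, within 8 mm of its place seen from above, and the catches hold its collar down on the seat (seat at least 2.5 mm down) with nothing pressing on it (value of joint head below 0.06 rad and value of joint seat above 0.0025 m and horizontal distance between burnisher_mid and fork_place below 0.008 m and angle between burnisher_mid's own z axis and vertical below 0.1 rad and height (world z) of burnisher_mid above 0.1 m and linear speed of burnisher below 0.02 m/s); the robot touches nothing.
It fails at once if the burnisher is forced against the stand with more than 25 N (contact force between burnisher and stand above 25 N).
It fails at once if the pliers are shifted by more than 20 mm (distance of pliers from where it was at the start of the episode above 0.02 m).
It fails at once if the tin is shifted by more than 20 mm (distance of solder_tin from where it was at the start of the episode above 0.02 m).
It fails at once if the charcoal block is shifted by more than 20 mm (distance of charcoal_2 from where it was at the start of the episode above 0.02 m).
It also fails if it takes over 72 s, if anything falls off the work surface, if the arm or the gripper's body presses on something with over 40 N, if the wrist force passes 120 N, or if a joint passes its speed limit or range.

ROBOT

A 7-joint arm with a two-finger parallel gripper is mounted at the origin on a cart in front of the work surface, level with it; the furniture and walls round the work are solid. World frame = base frame: x ahead of the robot, y to its left, z up, the work surface at z = 0. Lengths are in mm, angles in rad, forces in N, time in s.
With the tool pointing down it reaches from about 400 to 925 mm from the base axis. Payload 5.6 kg.
Tool frame: the origin (TCP) lies at the centre of the arm's flange, where the gripper is bolted on; the fingertips stand 173 mm ahead of it and the grasp point (between the pads) lies 155 mm ahead of it (ctrl.grip_depth is the distance from the TCP to the grasp point, in mm); z points along the fingers, y is the line along which they close (so a half turn about z gives the same grasp; the last joint's range is limited). The gripper opens to 85 mm and grips with 20 to 120 N. Pads are 22 mm wide; open, the fingers measure 114 mm over their backs; the gripper's body (76 mm by 85 mm) begins 54 mm behind the grasp point. The pads swing forward as they close: fully open they stand 13 mm farther back than shut.
Start: joints at [1.25, 0.468, -0.012, 1.603, 0.006, 1.071, -0.056], TCP at [178.22, -625.092, 404.69] pointing down, gripper open.
Joint ranges: [-2.53, 2.53], [-0.31, 2.02], [-1.57, 1.55], [0.28, 2.44], [-1.29, 4.43], [0.15, 1.84], [-2.92, 2.92]. Speed limits (rad/s): [2.57, 2.57, 3.14, 3.14, 3.14, 3.14, 3.14].

INTERFACE

Orientations are given as a unit quaternion [x, y, z, w].
In Python, from rig import ctrl gives the robot as it stands.
- The arm moves only by the tool play_rows, never from a script. Its argument "plan" is a list of rows, each a list of 7 numbers: the closure in counts, from 0 (fully open) to 255 (shut), then the shift along the world's x, y, z in mm, then the turn, a rotation vector about the world's x, y, z in degrees. A call has exactly 5 rows; each row shifts and turns the commanded pose from where the row before left it; what a row does not reach is not made up. A row lasts 1/8 s, in which the tool goes at most 62.5 mm and 10.7 degrees, less where a joint would pass 70% of its speed; a pose out of reach is approached as far as the arm can. A call is refused whole if a number of a shift passes 62.5 or a number of a turn 10.7, either way. A call with a gripper value outside its range is refused whole. The fingers move at their own pace and stop on an object; "squeeze" is the grip in N (left out, the last holds). Time passes only in rows, so rows that do not move let the fingers close, or fill a call up. It gives the time, the measured TCP pose, the force, the opening and the grip force at its end, in the units of the state.
- ctrl.get_state(): the state, without advancing time (a new reading comes with each control period).
- ctrl.get_image(name): name is "scene" or "side" or "wrist"; returns the picture (400x640x3 uint8, red, green, blue); there is no depth.
- ctrl.calibration(name): a dict with "mtx" (3x3 intrinsics, pixels), "R" (3x3) and "t" (3): a world point X has camera coordinates R X + t. Camera axes: x right, y down, z forward; pixel columns grow to the right and rows downward; lengths in mm; the calibration is good to about 2 mm. The wrist camera is an equidistant fisheye: a pixel r from the principal point sees the ray r / f radians off the axis. A picture is of the moment at which its call begins: read the wrist's pose just before it. calibration takes no time and is no camera call; for the wrist camera it gives the pose at the moment of the call.
- ctrl.finish_job(): hands the job in; it is judged then, once.
Trained networks look in the newest picture that a camera, given by its name, has taken for a name from the list of things; names that differ only in an ending like _2 or _b are one class to them, and where a whole thing is asked for, a point or a joint stands for the part that bears it (a point fixed in the world has none). Each returns a list of dicts, best first, with "confidence" (0 to 1); they miss things now and then, are a little off and sometimes report something else, mostly with a low value. They report only what shows in the picture. A call takes as long as a camera call. They do not tell look-alikes from the thing itself.
- ctrl.find_in(camera, query): "at" ([column, row] in pixels, amid what is visible of it).
- ctrl.cut_out(camera, query): "pixels" (400x640 bool, what is visible of it) and "at" ([column, row] in pixels, amid what is visible of it).
- ctrl.landmark_of(camera, query): "at" ([column, row] in pixels: a listed point, or the origin of a listed thing).
The state is a dict: "clock": time; "joints": joint angles; "dq": joint speeds; "effort": joint torques, N m; "position": TCP position; "tool_rot": TCP orientation; "wrist_force": force on the tool from outside, world axes, zero at the start; "wrist_torque": the same for the moment, N m; "finger_gap": opening from 0.0 (shut) to 1.0 (fully open); "grip_force": force on a finger pad.
Only numpy, scipy, OpenCV 4.12 (cv2) and the standard library are available. Lean on these libraries where they do the work, as an engineer would, in place of code of your own. Each camera call takes 0.05 s, during which the arm holds its last target. There are 200 camera calls.

## Working session

There is one attempt and no reset: what is moved stays moved. The work goes in short steps, Python scripts to look and compute and a tool call to move; the robot and the scene stay as the last step left them, time stands still between calls to the robot, and variables do not carry over. Pictures are saved under pics/ and viewed, at most 10 in all, crops included, and the job is handed in when it is done.

Besides the shell and the picture viewer there is one more tool, called after "Call:" by a JSON object that holds its "name" and its "arguments". play_rows: Moves the arm, as the interface text tells. Its arguments: {"type":"object","properties":{"plan":{"type":"array"},"squeeze":{"type":"number"}},"required":["plan"]}

```bash
ls; mkdir -p pics; cat > h.py <<'E'
import numpy as np, cv2
from rig import ctrl
def ray(cam,px,c=None):
    c=c or ctrl.calibration(cam); K=np.array(c["mtx"]);R=np.array(c["R"]);t=np.array(c["t"]).ravel()
    x=(px[0]-K[0,2])/K[0,0]; y=(px[1]-K[1,2])/K[1,1]
    if cam=="wrist":
        r=np.hypot(x,y); s=np.sin(r)/r if r>1e-9 else 1; d=np.array([x*s,y*s,np.cos(r)])
    else: d=np.array([x,y,1.])
    return -R.T@t, R.T@(d/np.linalg.norm(d))
def at_z(cam,px,z):
    o,d=ray(cam,px); return o+d*(z-o[2])/d[2]
def tri(rs):
    A=sum(np.eye(3)-np.outer(d,d) for o,d in rs); b=sum((np.eye(3)-np.outer(d,d))@o for o,d in rs)
    p=np.linalg.solve(A,b); return p,[round(float(np.linalg.norm((np.eye(3)-np.outer(d,d))@(p-o))),1) for o,d in rs]
def proj(cam,X):
    c=ctrl.calibration(cam);K=np.array(c["mtx"]);p=np.array(c["R"])@np.array(X,float)+np.array(c["t"]).ravel()
    if cam=="wrist":
        r=np.hypot(p[0],p[1]);th=np.arctan2(r,p[2]);p=np.array([p[0]/r*th,p[1]/r*th,1])
    else: p=p/p[2]
    return (K@p)[:2]
def save(cam,name):
    im=ctrl.get_image(cam); cv2.imwrite(f"pics/{name}.png",im[:,:,::-1]); return im
E
python3 - <<'E'
from h import *
print(ctrl.get_state())
for c in("scene","side","wrist"):
    save(c,c+"0")
    for q in("knob_foot","gate","fork_place","burnisher_mid","block","stand","pliers","solder_tin","charcoal_2"):
        print(c,q,[(np.round(r["at"],1).tolist(),round(r["confidence"],2)) for r in ctrl.landmark_of(c,q)[:3]])
E
```

```text
pics
{'clock': 0.0, 'joints': array([ 1.25001914,  0.46839031, -0.01161351,  1.6036683 ,  0.00601753,
        1.07140701, -0.05628354]), 'dq': array([-6.19683096e-04,  1.44939692e-05, -3.84498421e-04,  9.02474803e-04,
        1.50793470e-03,  2.43716609e-04, -1.24510006e-04]), 'effort': array([ 2.05701522e-04, -5.32386303e+01,  2.16153008e-02, -2.51309127e+01,
        1.15044485e-02,  7.87617580e-03, -1.19194178e-05]), 'position': array([ 178.12637121, -624.83925344,  403.71104296]), 'tool_rot': array([ 9.90372085e-01,  1.38427920e-01, -1.95159667e-04, -8.98340635e-04]), 'wrist_force': array([ 0.44102097, -0.69652254,  0.31335719]), 'wrist_torque': array([-0.03329375,  0.01316165, -0.01856403]), 'grip_force': 0.0, 'finger_gap': 1.002197123001871}
scene knob_foot [([336.7, 232.1], 0.71), ([258.4, 148.3], 0.39)]
scene gate []
scene fork_place [([306.3, 240.1], 0.68)]
scene burnisher_mid [([258.7, 147.4], 0.49), ([291.7, 143.1], 0.47)]
scene block [([261.8, 166.9], 0.84)]
scene stand []
scene pliers [([259.1, 234.1], 0.49)]
scene solder_tin [([316.6, 163.6], 0.58)]
scene charcoal_2 [([307.2, 240.7], 0.7), ([350.9, 329.8], 0.63), ([256.2, 148.4], 0.62)]
side knob_foot [([287.3, 232.1], 0.75), ([289.9, 229.7], 0.63)]
side gate []
side fork_place [([329.7, 235.8], 0.65), ([284.9, 230.8], 0.51), ([348.3, 181.4], 0.44)]
side burnisher_mid [([231.8, 290.8], 0.84), ([285.5, 316.8], 0.74)]
side block [([287.7, 341.4], 0.94), ([287.8, 230.7], 0.64)]
side stand [([285.2, 232.8], 0.72), ([326.4, 233.3], 0.42)]
side pliers [([286.4, 342.7], 0.74), ([362.6, 259.4], 0.58)]
side solder_tin [([217.4, 305.7], 0.71)]
side charcoal_2 [([349.4, 178.5], 0.68)]
wrist knob_foot []
wrist gate []
wrist fork_place []
wrist burnisher_mid []
wrist block []
wrist stand []
wrist pliers []
wrist solder_tin []
wrist charcoal_2 []
```

View pics/scene0.png

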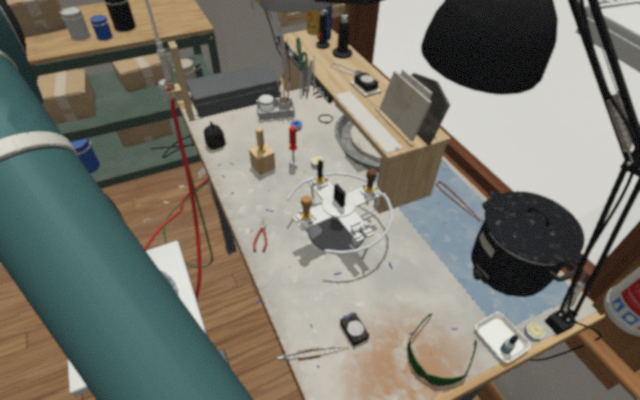

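View pics/side0.png

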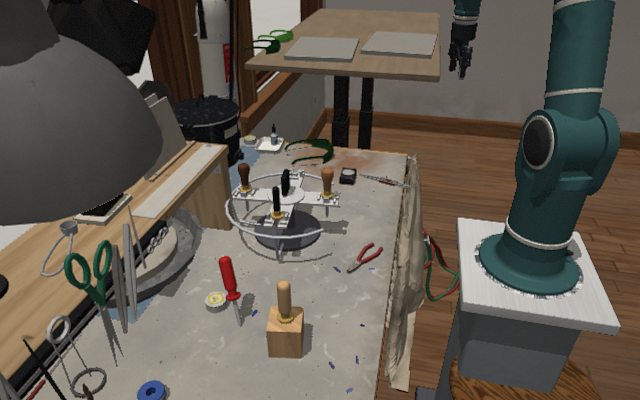

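```bash
python3 - <<'E'
from h import *
S,D="scene","side"
for n,a,b in(("knob",(336.7,232.1),(287.3,232.1)),("fork",(306.3,240.1),(329.7,235.8)),("mid1",(258.7,147.4),(285.5,316.8)),("mid2",(291.7,143.1),(231.8,290.8)),("block",(261.8,166.9),(287.7,341.4)),("tin",(316.6,163.6),(217.4,305.7)),("plier",(259.1,234.1),(362.6,259.4)),("char",(350.9,329.8),(349.4,178.5))):
    p,e=tri([ray(S,a),ray(D,b)]); print(n,p.round(1),e,at_z(S,a,0).round(1),at_z(D,b,0).round(1))
for c in (S,D): o,d=ray(c,(320,200)); print(c,o.round(),d.round(3))
E
```

```text
knob [575.    1.2  -9.7] [0.0, 0.0] [571.   -5.6   0. ] [571.   13.7   0. ]
fork [471.1   2.2   0.7] [8.0, 8.0] [479.7   4.1   0. ] [463.    4.5   0. ]
mid1 [471.  353.9  76.6] [0.3, 0.3] [496.2 445.3   0. ] [494.5 286.4   0. ]
mid2 [577.9 324.6  84.6] [6.0, 6.0] [609.9 420.2   0. ] [627.1 242.3   0. ]
block [471.9 344.9   1. ] [0.9, 0.9] [471.3 345.7   0. ] [473.  343.9   0. ]
tin [642.5 286.9  -1.9] [2.0, 2.0] [643.8 286.    0. ] [639.2 289.3   0. ]
plier [367.7  78.6   1.5] [1.8, 1.8] [366.2  79.7   0. ] [369.7  76.4   0. ]
char [ 463.5 -288.9    3.3] [1.0, 1.0] [ 465.5 -287.5    0. ] [ 463.3 -294.1    0. ]
scene [ 188. -659.  924.] [ 0.308  0.617 -0.724]
side [293. 872. 666.] [ 0.185 -0.824 -0.535]
```

The scene view shows the stand around pixel (338,210). Its free fork points towards the camera at about (360,232), so the head is turned roughly +90°. The burnisher is in the block at (262,150), with a red look-alike at (292,140). The side view shows the same: the burnisher at (285,305) and the stand at (288,200). Next I'll bring the wrist camera in from the front.

Call:
{"name": "play_rows", "arguments": {"plan": [[0, 16, 42, 4, 0, 0, 5], [0, 16, 42, 4, 0, 0, 5], [0, 16, 42, 4, 0, 0, 5], [0, 16, 42, 4, 0, 0, 5], [0, 16, 42, 4, 0, 0, 5]]}}

```text
clock: 2.12
position: [258.6, -413.7, 425.0]
tool_rot: [0.936, 0.351, 0.0, 0.0]
wrist_force: [0.5, 0.0, 0.8]
finger_gap: 1.002
grip_force: 0.0
```

Call:
{"name": "play_rows", "arguments": {"plan": [[0, 16, 42, 4, 0, 0, 5], [0, 16, 42, 4, 0, 0, 5], [0, 16, 42, 4, 0, 0, 5], [0, 16, 42, 4, 0, 0, 5], [0, 16, 42, 4, 0, 0, 5]]}}

```text
clock: 2.75
position: [338.5, -203.6, 445.1]
tool_rot: [0.838, 0.545, 0.0, 0.001]
wrist_force: [0.6, -0.6, -0.1]
finger_gap: 0.999
grip_force: 0.0
```

Call:
{"name": "play_rows", "arguments": {"plan": [[0, 16, 42, 4, 0, 0, 5], [0, 16, 42, 4, 0, 0, 5], [0, 16, 42, 4, 0, 0, 5], [0, 16, 42, 4, 0, 0, 5], [0, 16, 41, 4, 0, 0, 4]]}}

```text
clock: 3.38
position: [418.4, 5.4, 465.2]
tool_rot: [0.707, 0.707, 0.0, 0.001]
wrist_force: [1.0, -0.2, -0.3]
finger_gap: 1.002
grip_force: 0.0
```

```bash
python3 - <<'E'
from h import *
s=ctrl.get_state();print(s["clock"],s["position"],s["tool_rot"],s["joints"].round(2))
o,d=ray("wrist",(320,200));print(o.round(),d.round(3))
save("wrist","w1")
for q in("knob_foot","gate","fork_place","burnisher_mid","stand","head"):
    for f in(ctrl.landmark_of,):print(q,[(np.round(r["at"],1).tolist(),round(r["confidence"],2),at_z("wrist",r["at"],0).round(1).tolist()) for r in f("wrist",q)[:3]])
E
```

```text
3.375 [418.44366094   5.36528437 465.20254247] [7.06834724e-01 7.07378371e-01 1.49228104e-04 7.01125004e-04] [ 0.6   0.05 -0.7   2.02  0.03  1.08 -0.11]
[419.  77. 435.] [ 0.009 -0.263 -0.965]
knob_foot [([421.9, 170.4], 0.96, [575.2, 9.0, 0.0])]
gate []
fork_place [([360.0, 172.8], 0.88, [479.4, -1.8, 0.0])]
burnisher_mid [([436.2, 40.4], 0.61, [590.6, 197.6, 0.0])]
stand [([421.9, 172.0], 0.95, [572.1, -0.8, 0.0]), ([423.8, 170.9], 0.17, [575.0, 0.9, 0.0])]Traceback (most recent call last):
  File "<stdin>", line 6, in <module>
ValueError: it knows: block, burnisher_mid, charcoal, fork_place, gate, knob_foot, pliers, solder_tin, stand
```

View pics/w1.png

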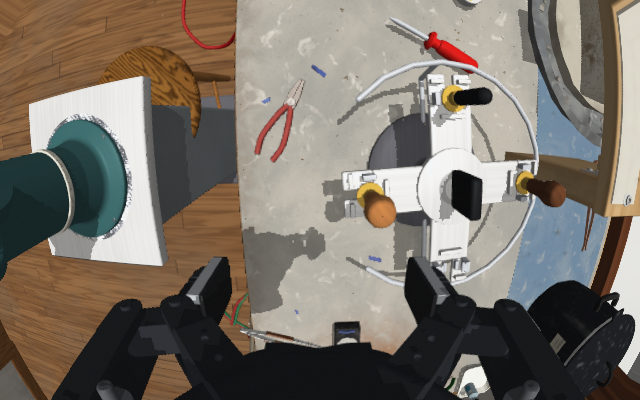

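The wrist view shows the guard ring with its gate ends at about (358,102) and (366,268). The free fork points to −y at about (448,265), the knob is at (466,195), and there are tools on the other three forks.

```bash
python3 - <<'E'
from h import *
from scipy.optimize import least_squares
pts=[(358,101),(400,73),(440,64),(475,69),(505,95),(527,130),(537,165),(533,205),(518,243),(495,268),(400,281),(367,268)]
P=np.array([at_z("wrist",p,86) for p in pts]);print(P.round())
f=least_squares(lambda v:np.hypot(P[:,0]-v[0],P[:,1]-v[1])-v[2],[573,0,145],loss="soft_l1",f_scale=2);print(f.x,f.fun.round(1))
c=f.x[:2]; m=(P[0]+P[-1])[:2]/2-c; print("gate dir deg",np.degrees(np.arctan2(m[1],m[0])), [np.degrees(np.arctan2(*(p[:2]-c)[::-1])) for p in (P[0],P[-1])])
# fork arm lines: edges, z~115
for a,b in(((428,75),(428,150)),((471,75),(471,150)),((430,215),(428,282)),((468,215),(468,282)),((342,172),(415,165)),((342,209),(420,197))):
    A,B=at_z("wrist",a,115),at_z("wrist",b,115);print(A.round(),B.round(),np.degrees(np.arctan2(*(B-A)[[1,0]])).round(1))
# knob top
for z in (165,175,185):print([at_z("wrist",p,z).round(0)[:2].tolist() for p in((453,170),(480,176),(481,214),(453,219))])
im=cv2.imread("pics/w1.png")[50:300,330:560];cv2.imwrite("pics/w1c.png",cv2.resize(im,None,fx=2.4,fy=2.4,interpolation=2))
E
```

```text
[[ 463.   94.   86.]
 [ 511.  129.   86.]
 [ 561.  144.   86.]
 [ 608.  144.   86.]
 [ 653.  117.   86.]
 [ 693.   76.   86.]
 [ 717.   30.   86.]
 [ 721.  -27.   86.]
 [ 706.  -84.   86.]
 [ 673. -121.   86.]
 [ 527. -131.   86.]
 [ 481. -110.   86.]]
[576.60637622  -1.54554652 145.74958064] [ 2.4 -0.3  0.6  3.  -4.5 -6.  -1.5  0.4  7.1  7.5 -6.9 -1. ]
gate dir deg -176.46035352022284 [np.float64(139.8497434727621), np.float64(-131.46020104743687)]
[535. 125. 115.] [537.  43. 115.] -88.5
[587. 130. 115.] [590.  46. 115.] -87.8
[546. -30. 115.] [ 555. -118.  115.] -83.9
[595. -30. 115.] [ 613. -122.  115.] -79.1
[444.  18. 115.] [523.  27. 115.] 6.2
[444. -22. 115.] [531.  -9. 115.] 8.8
[[545.0, 31.0], [576.0, 26.0], [583.0, -13.0], [551.0, -18.0]]
[[541.0, 32.0], [570.0, 28.0], [577.0, -10.0], [546.0, -15.0]]
[[536.0, 34.0], [564.0, 29.0], [571.0, -7.0], [541.0, -11.0]]
```

View pics/w1c.png

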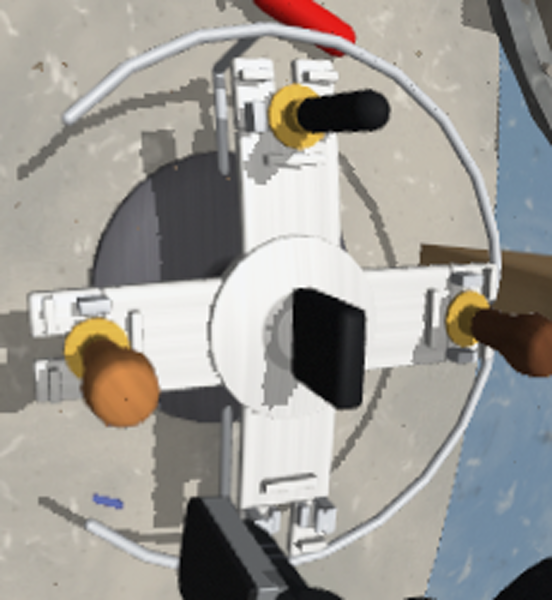

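Call:
{"name": "play_rows", "arguments": {"plan": [[0, 20, -15, -5, 0, 0, 0], [0, 20, -15, -5, 0, 0, 0], [0, 20, -15, -5, 0, 0, 0], [0, 20, -15, -5, 0, 0, 0], [0, 20, 0, -5, 0, 0, 0]]}}

```text
clock: 4.3
position: [518.4, -59.2, 439.1]
tool_rot: [0.71, 0.705, -0.001, 0.0]
wrist_force: [0.0, 0.6, 0.6]
finger_gap: 1.001
grip_force: 0.0
```

```bash
python3 - <<'E'
from h import *
s=ctrl.get_state();print(s["clock"],s["position"],s["joints"].round(2))
o,d=ray("wrist",(320,200));print(o.round(),d.round(3))
im=save("wrist","w2")
np.savez("w2cal.npz",**{k:np.array(v) for k,v in ctrl.calibration("wrist").items()})
for q in("knob_foot","gate","fork_place","stand"):
    print(q,[(np.round(r["at"],1).tolist(),round(r["confidence"],2),at_z("wrist",r["at"],0).round(1).tolist()) for r in ctrl.landmark_of("wrist",q)[:3]])
cv2.imwrite("pics/w2c.png",cv2.resize(im[60:340,150:550,::-1],None,fx=2,fy=2,interpolation=2))
E
```

```text
4.3 [518.43222531 -59.24320743 439.06377794] [ 0.59  0.29 -0.63  1.84  0.19  1.07 -0.13]
[519.  12. 409.] [ 0.005 -0.263 -0.965]
knob_foot []
gate []
fork_place []
stand [([357.9, 122.6], 0.75, [570.7, 9.2, 0.0])]
```

View pics/w2c.png

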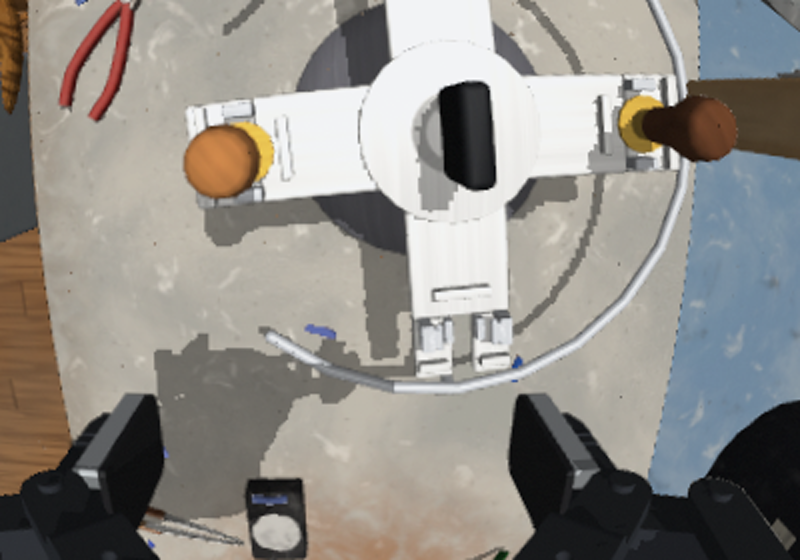

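```bash
cat > fit.py <<'E'
from h import *
from scipy.optimize import least_squares
C=dict(np.load("w2cal.npz"))
def pw(X):
    p=C["R"]@np.array(X)+C["t"].ravel();r=np.hypot(p[0],p[1]);th=np.arctan2(r,p[2]);K=C["mtx"]
    return np.array([K[0,0]*p[0]/r*th+K[0,2],K[1,1]*p[1]/r*th+K[1,2]])
o=lambda x,y:np.array([150+x/2,60+y/2])
hub=[o(359,130),o(540,130),o(450,40),o(450,222)]
# corners: (u along fork, v) head frame angle
cor=[(416,377,0,1),(512,370,0,-1),(187,108,-90,1),(205,207,-90,-1),(672,75,90,-1),(680,170,90,1)]
ring=[o(272,335),o(330,370),o(395,387),o(460,387),o(530,368),o(600,322),o(650,255),o(683,170),o(680,60),o(655,5)]
def res(v,full=False):
    cx,cy,U,h,zr=v; e=[]
    t=np.linspace(0,2*np.pi,120);pp=np.array([pw([cx+45*np.cos(a),cy+45*np.sin(a),U+14]) for a in t])
    e+=[pp[:,0].min()-hub[0][0],pp[:,0].max()-hub[1][0],pp[:,1].min()-hub[2][1],pp[:,1].max()-hub[3][1]]
    for x,y,a,s in cor:
        # free fork direction at angle h (deg); others + a : -x fork is h-90
        A=np.radians(h+a);d=np.array([np.cos(A),np.sin(A)]);n=np.array([-d[1],d[0]])
        p=np.array([cx,cy])+128*d+(-s*26)*n
        e+=list(pw([p[0],p[1],U+8])-o(x,y))
    for q in ring:
        # distance to ring curve
        rr=np.array([pw([cx+145*np.cos(a),cy+145*np.sin(a),zr]) for a in np.linspace(-np.pi,np.pi,240)])
        e.append(np.hypot(*(rr-q).T).min())
    return np.array(e)
f=least_squares(res,[573,0,107,-90,86],loss="soft_l1",diff_step=1e-3);print(f.x.round(2));print(res(f.x).round(1))
cx,cy,U,h,_=f.x
oo,d=-C["R"].T@C["t"].ravel(),None
K=C["mtx"]
def az(q,z):
    x=(q[0]-K[0,2])/K[0,0];y=(q[1]-K[1,2])/K[1,1];r=np.hypot(x,y);w=C["R"].T@np.array([x*np.sin(r)/r,y*np.sin(r)/r,np.cos(r)]);return oo+w*(z-oo[2])/w[2]
p=az(o(270,333),86);print("gate end ang",np.degrees(np.arctan2(p[1]-cy,p[0]-cx)))
k=[[cx+a*np.cos(np.radians(h+90))+b*np.sin(np.radians(h+90)),cy+a*np.sin(np.radians(h+90))-b*np.cos(np.radians(h+90)),U+68] for a,b in((7,22),(7,-22),(-7,22),(-7,-22))]
print("pred knob top crop",[((pw(q)-[150,60])*2).round() for q in k])
E
python3 fit.py
```

```text
[577.88   5.93  95.54 -84.47  86.65]
[ 0.5  0.4  0.1  0.5  0.4 -0.2 -1.2 -2.   0.  -0.3 -2.2  1.3  1.1 -0.1
 -1.1 -0.1  1.3  1.7  1.5  1.4  0.4  0.6  2.3  1.1  2.1  1.2]
gate end ang -130.29911701853803
pred knob top crop [array([498., 189.]), array([491.,  80.]), array([465., 191.]), array([456.,  82.])]
```

The model fits well: axis at about (578,6), U about 97, free fork at −84.5°, and stand yaw about +5°. I'll move over the knob and grasp it.

Call:
{"name": "play_rows", "arguments": {"plan": [[0, 15, 16, 0, 0, 0, 1.5], [0, 15, 16, 0, 0, 0, 1.5], [0, 15, 16, -10, 0, 0, 1.5], [0, 15, 17, -25, 0, 0, 1.5], [0, 0, 0, -25, 0, 0, 0]]}}

```text
clock: 5.18
position: [579.5, 12.3, 379.3]
tool_rot: [0.668, 0.744, 0.001, -0.0]
wrist_force: [-0.4, -1.6, 0.2]
finger_gap: 0.999
grip_force: 0.0
```

Call:
{"name": "play_rows", "arguments": {"plan": [[0, 0, 0, -25, 0, 0, 0], [0, 0, 0, -25, 0, 0, 0], [0, 0, 0, -20, 0, 0, 0], [0, 0, 0, -6, 0, 0, 0], [0, 0, 0, 0, 0, 0, 0]]}}

```text
clock: 5.8
position: [578.5, 9.3, 303.8]
tool_rot: [0.669, 0.743, 0.0, -0.0]
wrist_force: [0.1, -1.3, 0.4]
finger_gap: 1.001
grip_force: 0.0
```

Call:
{"name": "play_rows", "arguments": {"plan": [[255, 0, 0, 0, 0, 0, 0], [255, 0, 0, 0, 0, 0, 0], [255, 0, 0, 0, 0, 0, 0], [255, 0, 0, 0, 0, 0, 0], [255, 0, 0, 0, 0, 0, 0]], "squeeze": 30}}

```text
clock: 6.42
position: [575.6, 8.7, 303.6]
tool_rot: [0.67, 0.742, -0.004, -0.002]
wrist_force: [-14.3, -2.2, 11.4]
finger_gap: 0.163
grip_force: 30.0
```

Call:
{"name": "play_rows", "arguments": {"plan": [[255, -3, 0, 0, 0, 0, 0], [255, 0, 0, 0, 0, 0, 0], [255, 0, 0, 0, 0, 0, 0], [255, 0, 0, 0, 0, 0, 0], [255, 0, 0, 0, 0, 0, 0]]}}

```text
clock: 7.05
position: [574.5, 8.5, 303.6]
tool_rot: [0.67, 0.742, -0.002, -0.001]
wrist_force: [-5.7, -1.6, 4.7]
finger_gap: 0.159
grip_force: 30.2
```

Call:
{"name": "play_rows", "arguments": {"plan": [[255, -2, -2, 0, 0, 0, 0], [255, 0, 0, 0, 0, 0, -8], [255, 0, 0, 0, 0, 0, -8], [255, 0, 0, 0, 0, 0, -8], [255, 0, 0, 0, 0, 0, -8]]}}

```text
clock: 7.68
position: [574.5, 7.7, 303.7]
tool_rot: [0.849, 0.528, 0.002, 0.0]
wrist_force: [6.4, 2.1, -6.9]
finger_gap: 0.157
grip_force: 29.2
```

Call:
{"name": "play_rows", "arguments": {"plan": [[255, 0, 0, 0, 0, 0, -8], [255, 0, 0, 0, 0, 0, -8], [255, 0, 0, 0, 0, 0, -8], [255, 0, 0, 0, 0, 0, -8], [255, 0, 0, 0, 0, 0, -8]]}}

```text
clock: 8.3
position: [575.3, 6.7, 303.7]
tool_rot: [0.979, 0.205, 0.003, 0.0]
wrist_force: [9.3, -0.1, -8.9]
finger_gap: 0.159
grip_force: 29.3
```

```bash
cat > st.py <<'E'
from h import *
s=ctrl.get_state();q=s["tool_rot"];y=np.degrees(np.arctan2(2*q[0]*q[1],q[1]**2-q[0]**2))
print(s["clock"],s["position"].round(1),"yaw_y",y.round(1),s["wrist_force"].round(1),s["wrist_torque"].round(2),s["joints"].round(2),round(s["finger_gap"],3))
E
python3 st.py
```

```text
8.3 [575.3   6.7 303.7] yaw_y 156.3 [ 9.3 -0.1 -8.9] [-0.06 -1.46  0.14] [ 0.16  0.49 -0.29  1.86  0.19  0.82 -1.39] 0.159
```

Call:
{"name": "play_rows", "arguments": {"plan": [[255, 1, 0, 0, 0, 0, -5], [255, 0, 0, 0, 0, 0, -5], [255, 0, 0, 0, 0, 0, -4], [255, 0, 0, 0, 0, 0, -2], [255, 0, 0, 0, 0, 0, 0]]}}

```text
clock: 8.93
position: [575.9, 6.2, 303.7]
tool_rot: [0.998, 0.069, 0.003, 0.0]
wrist_force: [6.0, -1.7, -5.6]
finger_gap: 0.158
grip_force: 29.8
```

```bash
sed -i 's/np.arctan2(2\*q\[0\]\*q\[1\],q\[1\]\*\*2-q\[0\]\*\*2)/np.arctan2(q[1]**2-q[0]**2,2*q[0]*q[1])/' st.py; python3 st.py
```

```text
8.925 [575.9   6.2 303.7] yaw_y -82.1 [ 6.  -1.7 -5.6] [-0.28 -1.02 -0.07] [ 0.11  0.48 -0.23  1.86  0.15  0.81 -1.63] 0.158
```

Call:
{"name": "play_rows", "arguments": {"plan": [[255, 0, 0, 0, 0, 0, -1.5], [255, 0, 0, 0, 0, 0, -1.5], [255, 0, 0, 0, 0, 0, -1], [255, 0, 0, 0, 0, 0, -1], [255, 0, 0, 0, 0, 0, 0]]}}

```text
clock: 9.55
position: [575.9, 6.2, 303.7]
tool_rot: [1.0, 0.027, 0.003, 0.001]
wrist_force: [6.8, -2.8, -4.8]
finger_gap: 0.156
grip_force: 45.7
```

```bash
python3 st.py
```

```text
9.55 [575.9   6.2 303.7] yaw_y -86.9 [ 6.8 -2.8 -4.8] [-0.49 -1.01  1.17] [ 0.09  0.48 -0.21  1.86  0.14  0.81 -1.7 ] 0.156
```

Call:
{"name": "play_rows", "arguments": {"plan": [[0, 0, 0, 0, 0, 0, 0], [0, 0, 0, 0, 0, 0, 0], [0, 0, 0, 0, 0, 0, 0], [0, 0, 0, 20, 0, 0, 0], [0, 0, 0, 50, 0, 0, 0]]}}

```text
clock: 10.18
position: [573.4, 6.9, 372.3]
tool_rot: [1.0, 0.025, -0.003, -0.0]
wrist_force: [0.4, -1.0, -0.2]
finger_gap: 1.006
grip_force: 0.0
```

Call:
{"name": "play_rows", "arguments": {"plan": [[0, -25, 0, 40, 0, 0, 0], [0, -35, 0, 30, 0, 0, 0], [0, -35, 0, 0, 0, 0, 0], [0, -35, 0, 0, 0, 0, 0], [0, 0, 0, 0, 0, 0, 0]]}}

```text
clock: 10.8
position: [442.4, 7.0, 444.1]
tool_rot: [1.0, 0.025, 0.0, 0.0]
wrist_force: [1.2, -0.3, 0.0]
finger_gap: 1.002
grip_force: 0.0
```

```bash
python3 st.py; python3 - <<'E'
from h import *
im=save("wrist","w3")
np.savez("w3cal.npz",**{k:np.array(v) for k,v in ctrl.calibration("wrist").items()})
for q in("knob_foot","gate","fork_place","stand"):
    print(q,[(np.round(r["at"],1).tolist(),round(r["confidence"],2),at_z("wrist",r["at"],0).round(1).tolist()) for r in ctrl.landmark_of("wrist",q)[:3]])
E
```

```text
10.8 [442.4   7.  444.1] yaw_y -87.1 [ 1.2 -0.3  0. ] [-0.04 -0.07 -0.  ] [ 0.16  0.08 -0.26  2.03  0.03  1.04 -1.64] 1.002
knob_foot [([131.3, 36.2], 0.33, [647.9, 296.6, 0.0])]
gate []
fork_place []
stand [([323.0, 73.8], 0.64, [577.2, 6.4, 0.0])]
```

View pics/w3.png

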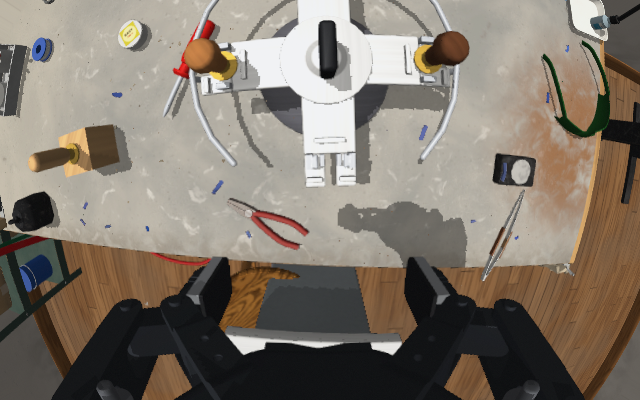

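The free fork now stands in the gate: ends at (235,163) and (422,160), fork tip corners at (305,187) and (355,185). I'll zoom in to measure.

```bash
python3 -c "
import cv2
im=cv2.imread('pics/w3.png')[50:200,220:440];cv2.imwrite('pics/w3c.png',cv2.resize(im,None,fx=3.6,fy=3.6,interpolation=2))"
```

```text
(no output)
```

View pics/w3c.png

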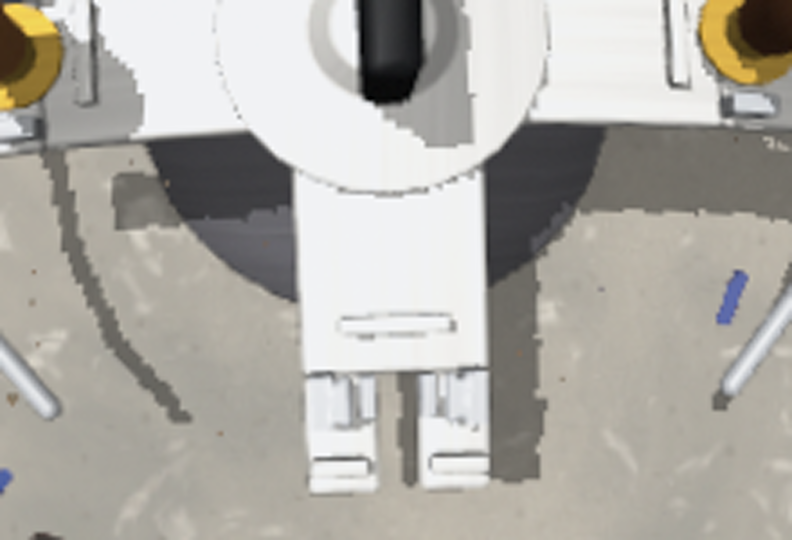

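```bash
cat > fit3.py <<'E'
from h import *
from scipy.optimize import least_squares
C=dict(np.load("w3cal.npz"));K=C["mtx"];O=-C["R"].T@C["t"].ravel()
def pw(X):
    p=C["R"]@np.array(X)+C["t"].ravel();r=np.hypot(p[0],p[1]);th=np.arctan2(r,p[2])
    return np.array([K[0,0]*p[0]/r*th+K[0,2],K[1,1]*p[1]/r*th+K[1,2]])
def az(q,z):
    x=(q[0]-K[0,2])/K[0,0];y=(q[1]-K[1,2])/K[1,1];r=np.hypot(x,y);w=C["R"].T@np.array([x*np.sin(r)/r,y*np.sin(r)/r,np.cos(r)]);return O+w*(z-O[2])/w[2]
o=lambda x,y:np.array([220+x/3.6,50+y/3.6])
# head-frame points (outward r, lateral n [left of outward]) at top of fork
P=[(311,493,128,-26),(490,487,128,26),(377,490,128,-5.5),(419,488,128,5.5),(377,374,94.5,-5.5),(419,372,94.5,5.5)]
def res(v):
    cx,cy,U,h=v;A=np.radians(h);d=np.array([np.cos(A),np.sin(A)]);n=np.array([-d[1],d[0]]);e=[]
    t=np.linspace(0,2*np.pi,180);pp=np.array([pw([cx+45*np.cos(a),cy+45*np.sin(a),U+14]) for a in t])
    e+=[pp[:,0].min()-o(215,0)[0],pp[:,0].max()-o(549,0)[0],pp[:,1].max()-o(0,193)[1]]
    for x,y,r,l in P:
        p=np.array([cx,cy])+r*d+l*n; e+=list(pw([*p,U+8])-o(x,y))
    return np.array(e)
f=least_squares(res,[576,6,100,185],loss="soft_l1",diff_step=1e-4);v=f.x;print(v.round(2),res(v).round(1))
for U in (97,100,103,106):
    g=least_squares(lambda w:res([w[0],w[1],U,w[2]]),[576,6,185],loss="soft_l1",diff_step=1e-4);A=np.radians(g.x[2]);print(U,g.x.round(2),round(g.cost,2),"place",(g.x[:2]+100*np.array([np.cos(A),np.sin(A)])).round(1))
for e in((55,413),(725,393)):
    p=az(o(*e),86);print("gate",p.round(1),np.degrees(np.arctan2(p[1]-v[1],p[0]-v[0]))%360)
E
python3 fit3.py
```

```text
[575.89   4.64  96.46 185.32] [ 0.1  0.2  0.3 -0.6  0.   0.2 -0.3  1.1  0.   0.1  0.2 -0.2 -0.2 -0.9
 -0.1]
97 [575.97   4.66 185.31] 1.17 place [476.4  -4.6]
100 [576.41   4.71 185.26] 1.84 place [476.8  -4.5]
103 [576.89   4.69 185.17] 3.35 place [477.3  -4.3]
106 [577.43   4.61 185.04] 5.38 place [477.8  -4.2]
gate [463.4  97.6  86. ] 140.43029876074337
gate [ 480.7 -106.6   86. ] 229.439182105143
```

The head is at its stop (fork 185.3°, gate middle 184.9°), with fork_place at about (476.5,−4.6) and U about 97. On to the burnisher.

Call:
{"name": "play_rows", "arguments": {"plan": [[0, -5, 40, -5, 0, 0, 0], [0, -5, 50, -5, 0, 0, 0], [0, -5, 55, -5, 0, 0, 0], [0, -5, 55, -5, 0, 0, 0], [0, -5, 50, -5, 0, 0, 0]]}}

```text
clock: 11.68
position: [419.5, 259.1, 418.3]
tool_rot: [1.0, 0.025, -0.0, -0.0]
wrist_force: [0.3, -0.7, -0.2]
finger_gap: 0.998
grip_force: 0.0
```

Call:
{"name": "play_rows", "arguments": {"plan": [[0, -5, 45, -5, 0, 0, 0], [0, -5, 35, -5, 0, 0, 0], [0, 0, 10, 0, 0, 0, 0], [0, 0, 0, 0, 0, 0, 0], [0, 0, 0, 0, 0, 0, 0]]}}

```text
clock: 12.3
position: [410.0, 345.7, 408.6]
tool_rot: [1.0, 0.024, 0.0, 0.0]
wrist_force: [-0.3, 0.6, 0.4]
finger_gap: 0.998
grip_force: 0.0
```

```bash
python3 st.py; python3 - <<'E'
from h import *
im=save("wrist","w4")
np.savez("w4cal.npz",**{k:np.array(v) for k,v in ctrl.calibration("wrist").items()})
for q,z in(("burnisher_mid",82.5),("block",0)):
    print(q,[(np.round(r["at"],1).tolist(),round(r["confidence"],2),at_z("wrist",r["at"],z).round(1).tolist()) for r in ctrl.landmark_of("wrist",q)[:3]])
    for r in ctrl.cut_out("wrist",q)[:2]:
        m=r["pixels"];ys,xs=np.nonzero(m);print(" cut",round(r["confidence"],2),m.sum(),xs.min(),xs.max(),ys.min(),ys.max())
print(proj("wrist",[472,348,70]),proj("wrist",[472,348,155]))
c=np.clip(proj("wrist",[472,348,90]).astype(int)-[100,75],0,[440,250]);print(c)
cv2.imwrite("pics/w4c.png",cv2.resize(im[c[1]:c[1]+150,c[0]:c[0]+200,::-1],None,fx=4,fy=4,interpolation=2))
E
```

```text
12.3 [410.  345.7 408.6] yaw_y -87.2 [-0.3  0.6  0.4] [ 0.01  0.   -0.01] [-0.35  0.32 -0.49  1.85  0.18  1.01 -2.44] 0.998
burnisher_mid [([450.7, 48.2], 0.95, [566.8, 219.5, 82.5]), ([316.1, 126.5], 0.87, [474.2, 349.7, 82.5])]
 cut 0.74 778 301 331 110 143
block [([317.0, 124.6], 0.81, [474.1, 349.5, 0.0])]
 cut 0.91 2929 283 350 92 159
[318.49837335 128.20112028] [318.80097815 132.06652711]
[218  53]
```

View pics/w4c.png

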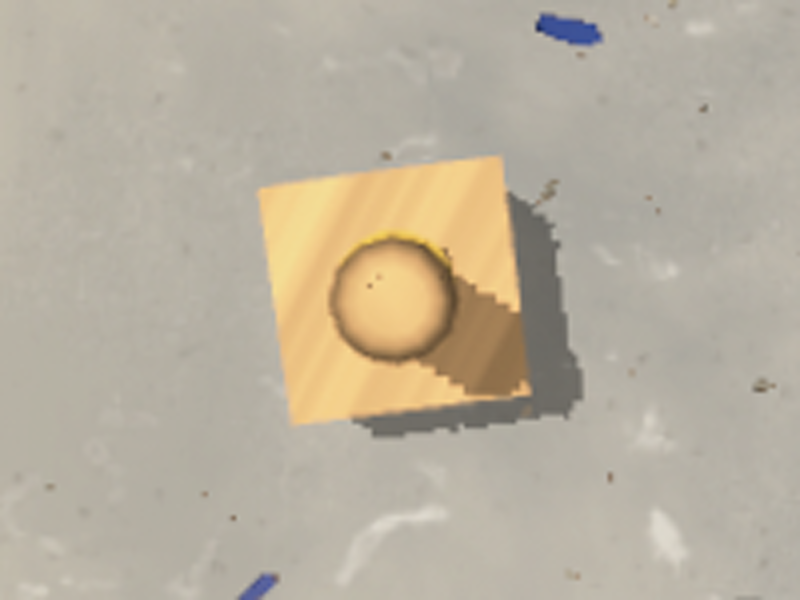

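Looking straight down, the handle is centred at crop (394,298), with the block top around it.

```bash
python3 - <<'E'
from h import *
print(at_z("wrist",(316.5,127.5),148),at_z("wrist",(218+396/4,53+291/4),70))
print(ray("wrist",(320,200))[0])
E
```

```text
[475.00398262 349.82462733 148.        ] [474.37001803 349.59749682  70.        ]
[482.1134662  349.29292223 378.82747526]
```

Call:
{"name": "play_rows", "arguments": {"plan": [[0, 25, 2, 0, 0, 0, 0], [0, 25, 2, -10, 0, 0, 0], [0, 14.6, 0, -25, 0, 0, 0], [0, 0, 0, -30, 0, 0, 0], [0, 0, 0, -30, 0, 0, 0]]}}

```text
clock: 13.18
position: [474.2, 350.4, 312.9]
tool_rot: [1.0, 0.025, 0.0, -0.0]
wrist_force: [-0.5, 0.0, -0.4]
finger_gap: 1.004
grip_force: 0.0
```

Call:
{"name": "play_rows", "arguments": {"plan": [[0, 0, 0, -25, 0, 0, 0], [0, 0, 0, -8.6, 0, 0, 0], [0, 0, 0, 0, 0, 0, 0], [0, 0, 0, 0, 0, 0, 0], [0, 0, 0, 0, 0, 0, 0]]}}

```text
clock: 13.8
position: [474.1, 351.1, 281.2]
tool_rot: [1.0, 0.025, 0.001, -0.0]
wrist_force: [-0.4, 0.2, -0.0]
finger_gap: 0.998
grip_force: 0.0
```

```bash
python3 st.py
```

```text
13.8 [474.1 351.1 281.2] yaw_y -87.1 [-0.4  0.2 -0. ] [ 0.03 -0.01  0.04] [-0.38  0.56 -0.41  1.83  0.3   0.81 -2.46] 0.998
```

Call:
{"name": "play_rows", "arguments": {"plan": [[255, 0, -1, 0, 0, 0, 0], [255, 0, 0, 0, 0, 0, 0], [255, 0, 0, 0, 0, 0, 0], [255, 0, 0, 0, 0, 0, 0], [255, 0, 0, 0, 0, 0, 0]], "squeeze": 60}}

```text
clock: 14.42
position: [473.9, 349.9, 280.3]
tool_rot: [1.0, 0.025, 0.0, -0.0]
wrist_force: [-0.1, -0.0, 2.9]
finger_gap: 0.267
grip_force: 58.9
```

```bash
python3 st.py
```

```text
14.425 [473.9 349.9 280.3] yaw_y -87.1 [-0.1 -0.   2.9] [-0.13  0.01  0.03] [-0.38  0.56 -0.41  1.83  0.3   0.81 -2.46] 0.267
```

Call:
{"name": "play_rows", "arguments": {"plan": [[255, 0, 0, 15, 0, 0, 0], [255, 0, 0, 30, 0, 0, 0], [255, 0, 0, 40, 0, 0, 0], [255, 0, 0, 35, 0, 0, 0], [255, 0, 0, 20, 0, 0, 0]]}}

```text
clock: 15.05
position: [473.7, 350.2, 423.0]
tool_rot: [1.0, 0.026, 0.001, -0.001]
wrist_force: [-0.9, 0.5, -0.9]
finger_gap: 0.27
grip_force: 58.8
```

Call:
{"name": "play_rows", "arguments": {"plan": [[255, -12, -30, 0, 0, 0, 0], [255, -12, -40, 0, 0, 0, 0], [255, -12, -45, 0, 0, 0, 0], [255, -12, -45, 0, 0, 0, 0], [255, -9, -45, 0, 0, 0, 0]]}}

```text
clock: 15.68
position: [415.9, 143.7, 420.8]
tool_rot: [1.0, 0.026, 0.0, -0.0]
wrist_force: [0.7, -0.9, -1.2]
finger_gap: 0.269
grip_force: 59.0
```

Call:
{"name": "play_rows", "arguments": {"plan": [[255, 0, -45, 0, 0, 0, 0], [255, 0, -45, 0, 0, 0, 1], [255, 0, -40, 0, 0, 0, 1.2], [255, 0, -25, 0, 0, 0, 0], [255, 0, 0, 0, 0, 0, 0]]}}

```text
clock: 16.3
position: [416.6, -11.5, 420.6]
tool_rot: [0.999, 0.043, 0.0, 0.0]
wrist_force: [0.2, 0.3, -1.8]
finger_gap: 0.268
grip_force: 59.0
```

```bash
python3 st.py
```

```text
16.3 [416.6 -11.5 420.6] yaw_y -85.1 [ 0.2  0.3 -1.8] [ 0.06 -0.01 -0.  ] [ 0.22  0.06 -0.29  2.1   0.02  0.97 -1.56] 0.268
```

Call:
{"name": "play_rows", "arguments": {"plan": [[255, 0, 1.5, -20, 0, 0, 0], [255, 0, 0, -25, 0, 0, 0], [255, 0, 0, -20, 0, 0, 0], [255, 0, 0, -7, 0, 0, 0], [255, 0, 0, 0, 0, 0, 0]]}}

```text
clock: 16.92
position: [416.9, -7.9, 348.3]
tool_rot: [0.999, 0.045, -0.0, -0.0]
wrist_force: [0.4, -0.4, -0.6]
finger_gap: 0.266
grip_force: 59.0
```

```bash
python3 st.py; python3 - <<'E'
from h import *
im=save("wrist","w5")
np.savez("w5cal.npz",**{k:np.array(v) for k,v in ctrl.calibration("wrist").items()})
print(proj("wrist",[476.5,-4.6,105]),proj("wrist",[416.6,-10,78]))
cv2.imwrite("pics/w5c.png",cv2.resize(im[130:400,140:500,::-1],None,fx=2.2,fy=2.2,interpolation=2))
E
```

```text
16.925 [416.9  -7.9 348.3] yaw_y -84.8 [ 0.4 -0.4 -0.6] [ 0.01  0.01 -0.01] [ 0.2   0.17 -0.29  2.18  0.07  0.8  -1.61] 0.266
[319.7814956  137.15912358] [319.45544692 209.69936211]
```

View pics/w5c.png

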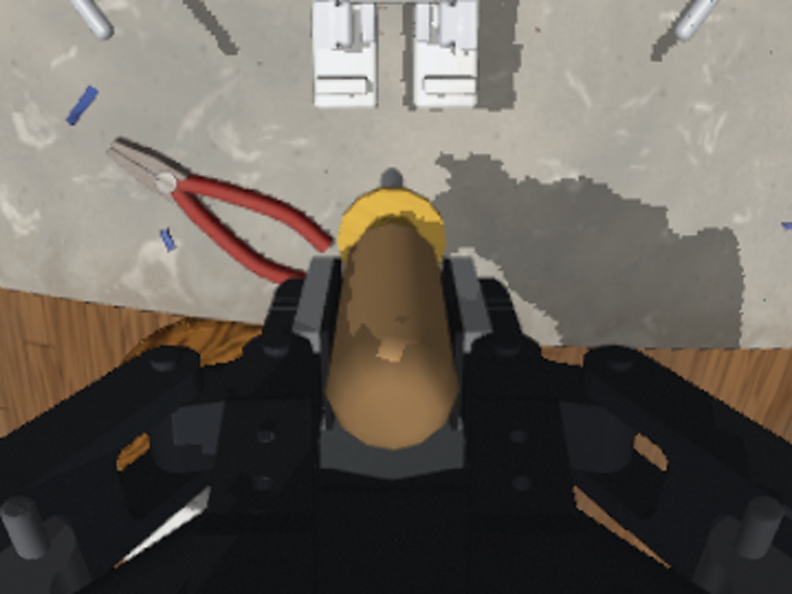

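The picture shows the shank tip at crop (391,175), the collar centred at x≈393 and the slot centred at x≈395.5. The burnisher is slightly to one side of the slot line.

```bash
python3 - <<'E'
from h import *
o=lambda x,y:(140+x/2.2,130+y/2.2)
t=np.radians(5.1);n=np.array([-np.sin(t),np.cos(t)])
for nm,q,z in(("tip",(391,180),78),("collarL",(342,232),133),("collarR",(445,232),133),("slotOutL",(378,100),105),("slotOutR",(415,100),105),("slotInL",(378,8),105),("slotInR",(413,8),105)):
    p=at_z("wrist",o(*q),z);print(nm,p.round(1),"lat",round(float(n@p[:2]),2))
E
```

```text
tip [414.7  -8.8  78. ] lat -45.59
collarL [414.6   5.6 133. ] lat -31.23
collarR [417.3 -24.4 133. ] lat -61.44
slotOutL [449.3  -1.5 105. ] lat -41.42
slotOutR [450.3 -13.2 105. ] lat -53.2
slotInL [478.4   1.  105. ] lat -41.49
slotInR [479.4  -9.8 105. ] lat -52.37
```

Call:
{"name": "play_rows", "arguments": {"plan": [[255, 0, -1.3, 0, 0, 0, 0], [255, 10, 0.9, 0, 0, 0, 0], [255, 10, 0.9, 0, 0, 0, 0], [255, 10, 0.9, 0, 0, 0, 0], [255, 0, 0, 0, 0, 0, 0]]}}

```text
clock: 17.6
position: [447.7, -7.0, 348.0]
tool_rot: [0.999, 0.045, 0.0, -0.0]
wrist_force: [0.5, 0.8, -0.8]
finger_gap: 0.267
grip_force: 59.0
```

Call:
{"name": "play_rows", "arguments": {"plan": [[255, 10, 0.9, 0, 0, 0, 0], [255, 10, 0.9, 0, 0, 0, 0], [255, 7, 0.6, 0, 0, 0, 0], [255, 3, 0.3, 0, 0, 0, 0], [255, 0, 0, 0, 0, 0, 0]]}}

```text
clock: 18.23
position: [476.4, -4.5, 347.7]
tool_rot: [0.999, 0.045, -0.001, 0.0]
wrist_force: [-2.6, -1.3, 0.3]
finger_gap: 0.266
grip_force: 59.2
```

```bash
python3 st.py; python3 - <<'E'
from h import *
im=save("wrist","w6")
for z in (110,140):print(z,proj("wrist",[476.5,-4.6,z]))
a=cv2.resize(im[150:260,230:410,::-1],None,fx=4.4,fy=4.4,interpolation=2)
cv2.imwrite("pics/w6c.png",a)
E
```

```text
18.225 [476.4  -4.5 347.7] yaw_y -84.9 [-2.6 -1.3  0.3] [-0.07  0.67  0.  ] [ 0.18  0.27 -0.27  2.05  0.1   0.83 -1.64] 0.266
110 [317.13023271 221.23204127]
140 [317.04077242 237.2010967 ]
```

View pics/w6c.png

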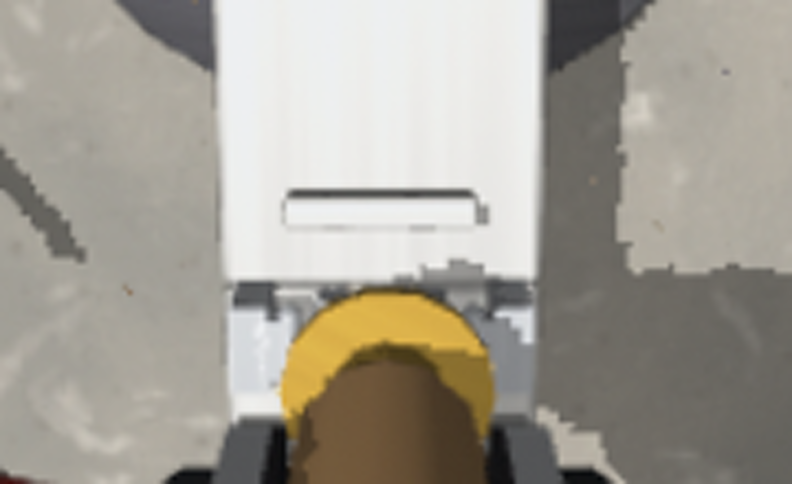

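```bash
python3 - <<'E'
from h import *
o=lambda x,y:(230+x/4.4,150+y/4.4)
t=np.radians(5.1);n=np.array([-np.sin(t),np.cos(t)]);d=np.array([np.cos(t),np.sin(t)])
for nm,q,z in(("collarL",(281,390),138),("collarR",(496,390),138),("collarBack",(389,290),138),("forkL",(218,100),105),("forkR",(545,100),105),("forkL2",(226,260),105),("forkR2",(537,260),105),("slotend?",(380,283),105),("knoblip",(380,228),105)):
    p=at_z("wrist",o(*q),z);print(nm,p.round(1),"lat",round(float(n@p[:2]),2),"along",round(float(d@p[:2]),2))
print(d@[476.5,-4.6])
E
```

```text
collarL [473.4   9.7 138. ] lat -32.4 along 472.37
collarR [476.1 -20.8 138. ] lat -63.05 along 472.37
collarBack [489.7  -4.3 138. ] lat -47.78 along 487.41
forkL [508.1  24.6 105. ] lat -20.66 along 508.25
forkR [512.7 -27.1 105. ] lat -72.61 along 508.25
forkL2 [481.6  21.7 105. ] lat -21.16 along 481.67
forkR2 [486.2 -29.  105. ] lat -72.08 along 481.68
slotend? [480.   -3.7 105. ] lat -46.38 along 477.74
knoblip [489.3  -2.9 105. ] lat -46.39 along 487.1
474.20465390264604
```

Call:
{"name": "play_rows", "arguments": {"plan": [[255, -1.5, 0.9, 0, 0, 0, 0], [255, 0, 0, 0, 0, 0, 0], [255, 0, 0, 0, 0, 0, 0], [255, 0, 0, 0, 0, 0, 0], [255, 0, 0, 0, 0, 0, 0]]}}

```text
clock: 18.9
position: [475.4, -3.6, 348.1]
tool_rot: [0.999, 0.045, 0.0, -0.0]
wrist_force: [-0.4, -0.1, -1.1]
finger_gap: 0.268
grip_force: 59.0
```

```bash
python3 st.py
```

```text
18.9 [475.4  -3.6 348.1] yaw_y -84.9 [-0.4 -0.1 -1.1] [-0.02  0.29 -0.03] [ 0.18  0.27 -0.28  2.06  0.1   0.83 -1.64] 0.268
```

Call:
{"name": "play_rows", "arguments": {"plan": [[255, -0.8, 0, 0, 0, 0, 0], [255, 0, 0, -3, 0, 0, 0], [255, 0, 0, -3, 0, 0, 0], [255, 0, 0, -3, 0, 0, 0], [255, 0, 0, 0, 0, 0, 0]]}}

```text
clock: 19.52
position: [474.5, -3.6, 338.8]
tool_rot: [0.999, 0.045, -0.0, -0.0]
wrist_force: [-0.8, -0.3, -1.1]
finger_gap: 0.266
grip_force: 59.0
```

```bash
python3 st.py
```

```text
19.525 [474.5  -3.6 338.8] yaw_y -84.9 [-0.8 -0.3 -1.1] [ 0.05 -0.   -0.02] [ 0.18  0.28 -0.27  2.07  0.1   0.81 -1.64] 0.266
```

Call:
{"name": "play_rows", "arguments": {"plan": [[255, 0, 0, -2, 0, 0, 0], [255, 0, 0, -2, 0, 0, 0], [255, 0, 0, -2, 0, 0, 0], [255, 0, 0, 0, 0, 0, 0], [255, 0, 0, 0, 0, 0, 0]]}}

```text
clock: 20.15
position: [474.5, -3.6, 333.1]
tool_rot: [0.999, 0.045, 0.0, 0.0]
wrist_force: [-0.1, -1.3, -2.3]
finger_gap: 0.27
grip_force: 59.0
```

Call:
{"name": "play_rows", "arguments": {"plan": [[255, 0, 0, -1, 0, 0, 0], [255, 0, 0, -1, 0, 0, 0], [255, 0, 0, -1, 0, 0, 0], [255, 0, 0, 0, 0, 0, 0], [255, 0, 0, 0, 0, 0, 0]]}}

```text
clock: 20.78
position: [474.5, -3.6, 330.1]
tool_rot: [0.999, 0.045, -0.0, 0.0]
wrist_force: [0.4, 0.6, -1.5]
finger_gap: 0.27
grip_force: 59.0
```

```bash
python3 st.py
```

```text
20.775 [474.5  -3.6 330.1] yaw_y -84.9 [ 0.4  0.6 -1.5] [ 0.03 -0.01 -0.01] [ 0.17  0.3  -0.27  2.07  0.11  0.79 -1.65] 0.27
```

Call:
{"name": "play_rows", "arguments": {"plan": [[255, 0, 0, -1, 0, 0, 0], [255, 0, 0, -1, 0, 0, 0], [255, 0, 0, -1, 0, 0, 0], [255, 0, 0, 0, 0, 0, 0], [255, 0, 0, 0, 0, 0, 0]]}}

```text
clock: 21.4
position: [474.3, -3.6, 326.7]
tool_rot: [0.999, 0.045, -0.0, 0.0]
wrist_force: [0.4, 0.6, -1.8]
finger_gap: 0.27
grip_force: 59.2
```

Call:
{"name": "play_rows", "arguments": {"plan": [[255, 0, 0, -1, 0, 0, 0], [255, 0, 0, -1, 0, 0, 0], [255, 0, 0, 0, 0, 0, 0], [255, 0, 0, 0, 0, 0, 0], [255, 0, 0, 0, 0, 0, 0]]}}

```text
clock: 22.02
position: [474.7, -3.6, 325.2]
tool_rot: [0.999, 0.045, 0.0, 0.0]
wrist_force: [1.1, 0.6, 1.9]
finger_gap: 0.264
grip_force: 59.4
```

```bash
python3 st.py
```

```text
22.025 [474.7  -3.6 325.2] yaw_y -84.9 [1.1 0.6 1.9] [ 0.03 -0.2   0.03] [ 0.17  0.3  -0.27  2.08  0.11  0.77 -1.65] 0.264
```

Call:
{"name": "play_rows", "arguments": {"plan": [[255, 0, 0, -0.5, 0, 0, 0], [255, 0, 0, -0.5, 0, 0, 0], [255, 0, 0, 0, 0, 0, 0], [255, 0, 0, 0, 0, 0, 0], [255, 0, 0, 0, 0, 0, 0]]}}

```text
clock: 22.65
position: [474.6, -3.6, 324.1]
tool_rot: [0.999, 0.045, 0.0, 0.0]
wrist_force: [1.0, 0.4, 2.2]
finger_gap: 0.264
grip_force: 59.4
```

Call:
{"name": "play_rows", "arguments": {"plan": [[255, 0, 0, -0.5, 0, 0, 0], [255, 0, 0, -0.5, 0, 0, 0], [255, 0, 0, 0, 0, 0, 0], [255, 0, 0, 0, 0, 0, 0], [255, 0, 0, 0, 0, 0, 0]]}}

```text
clock: 23.28
position: [474.3, -3.6, 322.6]
tool_rot: [0.999, 0.045, -0.0, -0.0]
wrist_force: [3.6, -0.5, -7.5]
finger_gap: 0.262
grip_force: 59.0
```

Call:
{"name": "play_rows", "arguments": {"plan": [[255, 0, 0, -0.5, 0, 0, 0], [255, 0, 0, -0.5, 0, 0, 0], [255, 0, 0, 0, 0, 0, 0], [255, 0, 0, 0, 0, 0, 0], [255, 0, 0, 0, 0, 0, 0]]}}

```text
clock: 23.9
position: [474.3, -3.6, 322.0]
tool_rot: [0.999, 0.045, -0.0, 0.0]
wrist_force: [1.0, -0.7, -3.2]
finger_gap: 0.266
grip_force: 59.1
```

Call:
{"name": "play_rows", "arguments": {"plan": [[255, 0, 0, -0.5, 0, 0, 0], [255, 0, 0, 0, 0, 0, 0], [255, 0, 0, -0.5, 0, 0, 0], [255, 0, 0, 0, 0, 0, 0], [255, 0, 0, 0, 0, 0, 0]]}}

```text
clock: 24.52
position: [474.4, -3.6, 321.2]
tool_rot: [0.999, 0.045, -0.0, 0.0]
wrist_force: [-1.8, 0.5, 2.8]
finger_gap: 0.268
grip_force: 59.6
```

```bash
python3 st.py
```

```text
24.525 [474.4  -3.6 321.2] yaw_y -84.9 [-1.8  0.5  2.8] [0.03 0.56 0.01] [ 0.17  0.31 -0.27  2.08  0.12  0.77 -1.65] 0.268
```

Call:
{"name": "play_rows", "arguments": {"plan": [[255, 0, 0, -0.5, 0, 0, 0], [255, 0, 0, 0, 0, 0, 0], [255, 0, 0, 0, 0, 0, 0], [255, 0, 0, 0, 0, 0, 0], [255, 0, 0, 0, 0, 0, 0]]}}

```text
clock: 25.15
position: [474.5, -3.6, 320.6]
tool_rot: [0.999, 0.045, -0.0, 0.0]
wrist_force: [-2.6, -0.2, 3.1]
finger_gap: 0.266
grip_force: 59.7
```

Call:
{"name": "play_rows", "arguments": {"plan": [[255, 0, 0, -0.5, 0, 0, 0], [255, 0, 0, 0, 0, 0, 0], [255, 0, 0, 0, 0, 0, 0], [255, 0, 0, 0, 0, 0, 0], [255, 0, 0, 0, 0, 0, 0]]}}

```text
clock: 25.78
position: [474.5, -3.6, 320.1]
tool_rot: [0.999, 0.045, 0.0, 0.0]
wrist_force: [-1.3, 0.5, 3.2]
finger_gap: 0.264
grip_force: 59.7
```

Call:
{"name": "play_rows", "arguments": {"plan": [[255, 0, 0, -0.5, 0, 0, 0], [255, 0, 0, 0, 0, 0, 0], [255, 0, 0, -0.5, 0, 0, 0], [255, 0, 0, 0, 0, 0, 0], [255, 0, 0, 0, 0, 0, 0]]}}

```text
clock: 26.4
position: [474.6, -3.5, 319.7]
tool_rot: [0.999, 0.045, 0.0, 0.0]
wrist_force: [-4.1, 0.2, 8.6]
finger_gap: 0.268
grip_force: 60.3
```

Call:
{"name": "play_rows", "arguments": {"plan": [[255, 0, 0, -0.5, 0, 0, 0], [255, 0, 0, 0, 0, 0, 0], [255, 0, 0, 0, 0, 0, 0], [255, 0, 0, 0, 0, 0, 0], [255, 0, 0, 0, 0, 0, 0]]}}

```text
clock: 27.02
position: [474.7, -3.5, 319.5]
tool_rot: [0.999, 0.045, 0.0, 0.0]
wrist_force: [-5.2, -0.2, 11.5]
finger_gap: 0.262
grip_force: 60.7
```

```bash
python3 st.py
```

```text
27.025 [474.7  -3.5 319.5] yaw_y -84.9 [-5.2 -0.2 11.5] [-0.02  1.3  -0.01] [ 0.17  0.31 -0.27  2.08  0.12  0.76 -1.66] 0.262
```

Call:
{"name": "play_rows", "arguments": {"plan": [[255, -1, 0, 0, 0, 0, 0], [255, 0, 0, 0, 0, 0, 0], [255, 0, 0, 0, 0, 0, 0], [255, 0, 0, 0, 0, 0, 0], [255, 0, 0, 0, 0, 0, 0]]}}

```text
clock: 27.65
position: [474.1, -3.6, 319.6]
tool_rot: [0.999, 0.045, 0.001, 0.0]
wrist_force: [-3.0, -0.3, 10.3]
finger_gap: 0.267
grip_force: 60.6
```

```bash
python3 st.py
```

```text
27.65 [474.1  -3.6 319.6] yaw_y -84.9 [-3.  -0.3 10.3] [-0.08  0.76 -0.  ] [ 0.17  0.31 -0.27  2.08  0.12  0.76 -1.66] 0.267
```

Next a pull test: lift gently and see whether the catches hold.

Call:
{"name": "play_rows", "arguments": {"plan": [[255, -0.7, 0, 1, 0, 0, 0], [255, 0, 0, 0.5, 0, 0, 0], [255, 0, 0, 0, 0, 0, 0], [255, 0, 0, 0, 0, 0, 0], [255, 0, 0, 0, 0, 0, 0]]}}

```text
clock: 28.28
position: [473.2, -3.6, 320.3]
tool_rot: [0.999, 0.045, 0.001, -0.0]
wrist_force: [1.7, -0.4, 2.4]
finger_gap: 0.269
grip_force: 59.8
```

Call:
{"name": "play_rows", "arguments": {"plan": [[255, 0, 0, 0.5, 0, 0, 0], [255, 0, 0, 0.5, 0, 0, 0], [255, 0, 0, 0, 0, 0, 0], [255, 0, 0, 0, 0, 0, 0], [255, 0, 0, 0, 0, 0, 0]]}}

```text
clock: 28.9
position: [472.8, -3.6, 321.1]
tool_rot: [0.999, 0.045, 0.0, -0.0]
wrist_force: [2.6, 0.0, 2.6]
finger_gap: 0.263
grip_force: 59.8
```

Call:
{"name": "play_rows", "arguments": {"plan": [[255, 0, 0, 0.5, 0, 0, 0], [255, 0, 0, 0.5, 0, 0, 0], [255, 0, 0, 0, 0, 0, 0], [255, 0, 0, 0, 0, 0, 0], [255, 0, 0, 0, 0, 0, 0]]}}

```text
clock: 29.52
position: [472.7, -3.6, 321.9]
tool_rot: [0.999, 0.045, -0.0, -0.0]
wrist_force: [3.8, 0.2, -1.5]
finger_gap: 0.271
grip_force: 59.6
```

```bash
python3 st.py
```

```text
29.525 [472.7  -3.6 321.9] yaw_y -84.9 [ 3.8  0.2 -1.5] [ 0.1  -0.84  0.  ] [ 0.17  0.31 -0.27  2.08  0.12  0.77 -1.65] 0.271
```

Call:
{"name": "play_rows", "arguments": {"plan": [[255, 1, 0, 0.5, 0, 0, 0], [255, 0, 0, 0.4, 0, 0, 0], [255, 0, 0, 0, 0, 0, 0], [255, 0, 0, 0, 0, 0, 0], [255, 0, 0, 0, 0, 0, 0]]}}

```text
clock: 30.15
position: [473.3, -3.6, 322.4]
tool_rot: [0.999, 0.045, -0.001, -0.0]
wrist_force: [1.0, -0.2, -11.4]
finger_gap: 0.267
grip_force: 59.1
```

```bash
python3 st.py
```

```text
30.15 [473.3  -3.6 322.4] yaw_y -84.9 [  1.   -0.2 -11.4] [ 0.17 -0.34  0.01] [ 0.17  0.31 -0.27  2.08  0.12  0.77 -1.65] 0.267
```

The catches hold against a pull of over 10 N. I'll ease back down to neutral and let go.

Call:
{"name": "play_rows", "arguments": {"plan": [[255, 0, 0, -0.7, 0, 0, 0], [255, 0, 0, -0.7, 0, 0, 0], [255, 0, 0, 0, 0, 0, 0], [255, 0, 0, 0, 0, 0, 0], [255, 0, 0, 0, 0, 0, 0]]}}

```text
clock: 30.78
position: [473.8, -3.6, 321.8]
tool_rot: [0.999, 0.045, 0.0, 0.0]
wrist_force: [-2.1, 0.1, -0.3]
finger_gap: 0.261
grip_force: 59.9
```

Call:
{"name": "play_rows", "arguments": {"plan": [[200, 0, 0, 0, 0, 0, 0], [130, 0, 0, 0, 0, 0, 0], [60, 0, 0, 0, 0, 0, 0], [0, 0, 0, 0, 0, 0, 0], [0, 0, 0, 0, 0, 0, 0]]}}

```text
clock: 31.4
position: [474.0, -3.6, 321.7]
tool_rot: [0.999, 0.045, 0.0, 0.0]
wrist_force: [-0.4, -0.2, 0.3]
finger_gap: 1.002
grip_force: 0.0
```

```bash
python3 st.py
```

```text
31.4 [474.   -3.6 321.7] yaw_y -84.9 [-0.4 -0.2  0.3] [-0.03  0.02 -0.01] [ 0.17  0.31 -0.27  2.08  0.12  0.77 -1.65] 1.002
```

Now rise straight up and check with the networks.

Call:
{"name": "play_rows", "arguments": {"plan": [[0, 0, 0, 15, 0, 0, 0], [0, 0, 0, 25, 0, 0, 0], [0, 0, 0, 30, 0, 0, 0], [0, 0, 0, 30, 0, 0, 0], [0, -20, 0, 20, 0, 0, 0]]}}

```text
clock: 32.02
position: [454.4, -3.5, 444.1]
tool_rot: [0.999, 0.045, 0.002, -0.0]
wrist_force: [-1.1, 0.6, 0.4]
finger_gap: 1.0
grip_force: 0.0
```

Call:
{"name": "play_rows", "arguments": {"plan": [[0, -25, 0, 0, 0, 0, 0], [0, -20, 0, 0, 0, 0, 0], [0, 0, 0, 0, 0, 0, 0], [0, 0, 0, 0, 0, 0, 0], [0, 0, 0, 0, 0, 0, 0]]}}

```text
clock: 32.65
position: [409.4, -3.6, 441.8]
tool_rot: [0.999, 0.045, 0.0, -0.0]
wrist_force: [0.2, 0.5, 0.4]
finger_gap: 1.001
grip_force: 0.0
```

```bash
python3 st.py; python3 - <<'E'
from h import *
R=[]
for c in("scene","side","wrist"):
    save(c,c+"9")
    rs=ctrl.landmark_of(c,"burnisher_mid");print(c,[(np.round(r["at"],1).tolist(),round(r["confidence"],2)) for r in rs[:4]],"expect",proj(c,[474,-4.5,124]).round(1), "top",proj(c,[474,-4.5,196]).round(1))
# handle top in wrist picture: compare expected circle with wooden colour
im=ctrl.get_image("wrist");hsv=cv2.cvtColor(im,cv2.COLOR_RGB2HSV)
m=cv2.inRange(hsv,(8,70,60),(22,255,255));u,v=proj("wrist",[474,-4.5,180]).astype(int)
w=m[v-45:v+45,u-45:u+45];ys,xs=np.nonzero(w);print("wood bbox",xs.min()+u-45,xs.max()+u-45,ys.min()+v-45,ys.max()+v-45)
print("handle bottom/top proj",proj("wrist",[474,-4.5,138]).round(),proj("wrist",[474,-4.5,190]).round())
E
```

```text
32.65 [409.4  -3.6 441.8] yaw_y -84.9 [0.2 0.5 0.4] [0.06 0.01 0.02] [ 0.22  0.02 -0.29  2.09  0.01  1.03 -1.56] 1.001
scene [([304.8, 217.2], 0.53), ([310.4, 182.8], 0.43)] expect [305.4 213.5] top [305.2 194. ]
side [([259.2, 272.2], 0.75), ([325.4, 192.5], 0.6)] expect [326.7 191.2] top [327.1 164.3]
wrist [([181.8, 38.5], 0.8)] expect [324.5 126.3] top [326.8 129.1]
wood bbox 310 342 110 143
handle bottom/top proj [325. 127.] [327. 129.]
```

```bash
python3 -c "
from rig import ctrl
print(ctrl.finish_job())"
```

```text
the job is handed in; nothing more can be done
None
```

I turned the head to its stop, hung the burnisher in the free fork with its collar held by both catches (they held a pull of over 10 N), let go, and handed the job in at 32.7 s; the hand-in gave no pass or fail.

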